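# Close up the party-light controller

## Task

Lay the white lamp driver flat in the long ribbed bay of the controller base on the counter and let go of it. Then pick up the cover plate by its black housing and hold it level, hovering about 15 mm above the four posts without touching them, with its four screw holes lined up over the threaded holes (either way round fits); finish while still holding it there, and leave the cup, tumbler and jar alone.

Things in the scene. Friction and masses are not known exactly. Their poses are not given: they have to be found in the camera images.
- base: Fixed lighting-controller base on the counter: an aluminium plate 150 x 120 x 6 mm with four round posts, a rectangle of low black ribs and a row of terminals. Origin at the centre of its underside, on the counter; x along the 150 mm side, y along the 120 mm side, z up. It never moves.
- bay (a point): Centre of the floor of the bay in the base, 6 mm above the counter (at x 0, y +14 mm of the base). The bay is the ribbed rectangle, inside 88 mm (base x) by 36 mm (base y); ribs 3 mm thick and 8 mm high, tops 14 mm above the counter. Outside it, at y -34 mm of the base, runs a fixed terminal row 70 x 14 mm, as high as the ribs. Axes as the base.
- driver_mid (a point): Centre (half-way up) of the loose lamp driver, a white plastic block 80 x 28 x 26 mm (x, y, z), about 0.12 kg, which starts lying flat on the counter. In the bay it stands 18 mm proud of the ribs and its top is 32 mm above the counter.
- cover_grip (a point): Centre of the black switch housing on the loose cover plate: housing 60 x 26 x 36 mm (x, y, z) standing in the middle of the top of an aluminium plate 150 x 120 x 4 mm (x, y, z); about 0.3 kg in all, its weight centred below this point. This point is 22 mm above the plate's underside. The plate starts lying flat on the counter, housing up; the housing is what one grips.
- post0 (a point): Centre of the threaded hole (6 mm) in the top of a base post, 40 mm above the counter, at x -62, y -47 mm of the base; the post is 18 mm across.
- hole0 (a point): Centre of a 12 mm screw hole of the cover plate, at its underside, at x -62, y -47 mm from the cover's middle.
- post1 (a point): Centre of the threaded hole (6 mm) in the top of a base post, 40 mm above the counter, at x 62, y -47 mm of the base; the post is 18 mm across.
- hole1 (a point): Centre of a 12 mm screw hole of the cover plate, at its underside, at x 62, y -47 mm from the cover's middle.
- post2 (a point): Centre of the threaded hole (6 mm) in the top of a base post, 40 mm above the counter, at x 62, y 47 mm of the base; the post is 18 mm across.
- hole2 (a point): Centre of a 12 mm screw hole of the cover plate, at its underside, at x 62, y 47 mm from the cover's middle.
- post3 (a point): Centre of the threaded hole (6 mm) in the top of a base post, 40 mm above the counter, at x -62, y 47 mm of the base; the post is 18 mm across.
- hole3 (a point): Centre of a 12 mm screw hole of the cover plate, at its underside, at x -62, y 47 mm from the cover's middle.
- cup: Bystander: white cup, 80 mm across the rim, 90 mm high, loose; origin at its underside.
- tumbler: Bystander: empty glass tumbler, 72 mm across, 90 mm high, loose; origin at its underside.
- jar: Bystander: amber jar with a wooden lid, 70 mm across, 85 mm high, loose; origin at its underside.
Not all that is in view belongs to the job. Leave any orange look-alike of the base alone.

How it is judged:
By the outcome, as a careful person would: the job done as asked, in the order asked, and still so for the second after the job is handed in, while the arm keeps its last pose, push and grip.
It also fails if it takes over 59 s, if anything falls off the work surface, if the arm or the gripper's body presses on something with over 40 N, if the wrist force passes 120 N, or if a joint passes its speed limit or range.

## Robot

A 6-joint arm with a two-finger parallel gripper is mounted at the origin on the work surface. World frame = base frame: x ahead of the robot, y to its left, z up, the work surface at z = 0. Lengths are in m, angles in rad, forces in N, time in s.
With the tool pointing down it reaches from about 0.375 to 0.9 m from the base axis. Payload 3.1 kg.
Tool frame: the origin (TCP) lies midway between the tips of the shut fingers; the grasp point (between the pads) lies 19 mm behind it; x points along the fingers, z is the direction in which the jaws open and shut, and the axes are right-handed (so a half turn about x gives the same grasp; the last joint's range is limited). The gripper opens to 85 mm and grips with 20 to 120 N. Pads are 22 mm wide; open, the fingers measure 114 mm over their backs; the gripper's body (76 mm by 85 mm) begins 54 mm behind the grasp point. The pads swing forward as they close: fully open they stand 13 mm farther back than shut.
Start: joints at [-1.298, 0.527, 1.433, -0, 1.181, -0.178], TCP at [0.273, -0.562, 0.231] pointing down, gripper open.
Joint ranges: [-3.08, 3.08], [-0.75, 2.2], [0.22, 2.44], [-1.43, 4.57], [0, 2.65], [-2.85, 2.85]. Speed limits (rad/s): [2.79, 2.79, 3.14, 3.14, 3.14, 3.14].

## Interface

Orientations are given as a unit quaternion [x, y, z, w].
In Python, from station import status, snapshot, camera_params, ticket gives the robot as it stands.
- The arm moves only by the tool arm_command, never from a script. Its argument "series" is a list that holds one entry, the list of rows, each a list of 4 numbers: the shift along the tool's x, y, z in mm, then the turn about the tool's x in rad. A call has 1 to 10 rows; each row shifts and turns the commanded pose from where the row before left it, along the tool's axes as they then stand; what a row does not reach is not made up. A row lasts 1/10 s, in which the tool goes at most 50 mm and 8.59 degrees, less where a joint would pass 70% of its speed; a pose out of reach is approached as far as the arm can. A call is refused whole if a number of a shift passes 50 or a number of a turn 0.15, either way. A call with a gripper value outside its range is refused whole. "jaw" is the opening in per cent of the stroke, from 0 (shut) to 100 (fully open), set as the call begins (left out, the last holds). The fingers move at their own pace and stop on an object; "force" is the grip in N (left out, the last holds). Time passes only in rows, so rows that do not move let the fingers close. It gives the time, the measured TCP pose, the force and the opening at its end, in the units of the state.
- status.sense(): the state, without advancing time (a new reading comes with each control period).
- snapshot(name): name is "scene" or "top" or "wrist"; returns the picture (420x560x3 uint8, red, green, blue); there is no depth.
- camera_params(name): a dict with "fovy" (degrees; the focal length in pixels is half the picture's height over the tangent of half this angle, whatever the lens; pixels are square), "cx", "cy" (the principal point, pixels), "extrinsics" (4x4, takes a point from camera to world coordinates); the wrist camera has in their place "mount" (4x4, takes a point from camera to tool coordinates, whose origin is the TCP and whose axes are the tool frame's). Camera axes: x right, y down, z forward; pixel columns grow to the right and rows downward; lengths in m; the calibration is good to about 2 mm. A picture is of the moment at which its call begins: read the wrist's pose just before it. camera_params takes no time and is no camera call.
- ticket.sign_off(): hands the job in, once; it reports no verdict.
The state is a dict: "t": time; "q": joint angles; "qd": joint speeds; "tau": joint torques, N m; "tcp_pos": TCP position; "tool_rot": TCP orientation; "force": force on the tool from outside, world axes, zero at the start; "ft_torque": the same for the moment, N m; "finger_gap": opening from 0.0 (shut) to 1.0 (fully open).
Only numpy, scipy, OpenCV 4.12 (cv2) and the standard library are available. Lean on these libraries where they do the work, as an engineer would, in place of code of your own. Each camera call takes 0.05 s, during which the arm holds its last target. There are 200 camera calls.

## Working session

There is one attempt and no reset: what is moved stays moved. The work goes in short steps, Python scripts to look and compute and a tool call to move; the robot and the scene stay as the last step left them, time stands still between calls to the robot, and variables do not carry over. Pictures are saved under pics/ and viewed, about 8 in all and at most 12, crops included, and the job is handed in when it is done.

Besides the shell and the picture viewer there is one more tool, called after "Request:" as name([rows], argument=value, ...), one row to a line, values as JSON. arm_command: Moves the arm, as the interface text tells. Its arguments: {"type":"object","properties":{"series":{"type":"array"},"jaw":{"type":"number"},"force":{"type":"number"}},"required":["series"]}

```bash
ls; mkdir -p pics
python3 - <<'E'
from station import status, snapshot, camera_params
import cv2,numpy as np
s=status.sense();print({k:np.round(v,3).tolist() for k,v in s.items()})
for n in("scene","top","wrist"):
    im=snapshot(n);cv2.imwrite(f"pics/{n}0.png",im[:,:,::-1]);print(n,camera_params(n))
E
```

```text
pics
{'t': 0.0, 'q': [-1.297, 0.529, 1.434, 0.0, 1.181, -0.178], 'qd': [-0.0, -0.001, -0.0, 0.001, 0.001, -0.001], 'tau': [0.0, -44.235, -17.802, -0.0, 0.008, -0.0], 'tcp_pos': [0.273, -0.562, 0.23], 'tool_rot': [0.376, 0.6, -0.375, 0.599], 'force': [0.313, 0.637, -0.542], 'ft_torque': [-0.009, 0.017, -0.009], 'finger_gap': 0.997}
scene {'fovy': 57.30656001507523, 'cx': 283.63214452161515, 'cy': 211.4825368221613, 'extrinsics': array([[-0.72250767,  0.57001643, -0.39123386,  0.98957819],
       [ 0.69127911,  0.58681258, -0.42164462,  0.44848738],
       [-0.01076341, -0.57509327, -0.81801704,  0.95364628],
       [ 0.        ,  0.        ,  0.        ,  1.        ]])}
top {'fovy': 49.38726096761296, 'cx': 285.97172573022533, 'cy': 206.38311452373372, 'extrinsics': array([[ 0.01732069, -0.99000521,  0.1399631 ,  0.34842398],
       [-0.99968377, -0.01969969, -0.01562971,  0.00869342],
       [ 0.01823072, -0.13964812, -0.99003335,  1.58140775],
       [ 0.        ,  0.        ,  0.        ,  1.        ]])}
wrist {'fovy': 63.22243042013306, 'cx': 277.9554998464349, 'cy': 213.868970014443, 'mount': array([[ 8.55058917e-04, -3.16513971e-01,  9.48587463e-01,
        -1.42733292e-01],
       [-9.16436330e-04, -9.48587660e-01, -3.16513210e-01,
         8.07763901e-02],
       [ 9.99999215e-01, -5.98682571e-04, -1.10116324e-03,
         1.29653663e-03],
       [ 0.00000000e+00,  0.00000000e+00,  0.00000000e+00,
         1.00000000e+00]])}
```

View pics/top0.png

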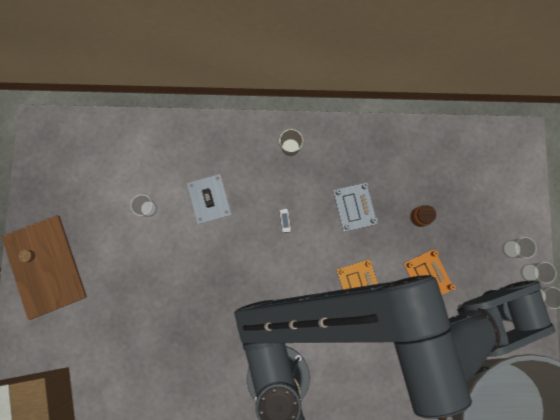

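View pics/scene0.png

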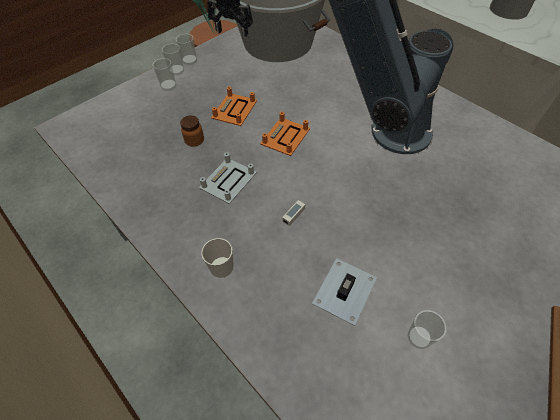

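The top view shows the cover at (209,199), the driver at (285,220), the base at (355,207), the cup at (291,141), the jar at (424,215) and the tumbler at (144,206). The scene view agrees. Next I measure these positions roughly.

```bash
cat > h.py <<'E'
import numpy as np,cv2
from scipy.spatial.transform import Rotation as R
from station import status,snapshot,camera_params
def pose(s):
    T=np.eye(4);T[:3,:3]=R.from_quat(s['tool_rot']).as_matrix();T[:3,3]=s['tcp_pos'];return T
def shot(n):
    s=status.sense();p=camera_params(n)
    E=pose(s)@p['mount'] if n=='wrist' else p['extrinsics']
    return snapshot(n),(p,E)
def cast(c,uv,z):
    p,E=c;f=210/np.tan(np.radians(p['fovy'])/2);uv=np.atleast_2d(uv).astype(float)
    d=np.c_[(uv[:,0]-p['cx'])/f,(uv[:,1]-p['cy'])/f,np.ones(len(uv))]@E[:3,:3].T
    return E[:3,3]+d*((z-E[2,3])/d[:,2])[:,None]
def proj(c,P):
    p,E=c;f=210/np.tan(np.radians(p['fovy'])/2);q=(np.atleast_2d(P)-E[:3,3])@E[:3,:3]
    return np.c_[p['cx']+f*q[:,0]/q[:,2],p['cy']+f*q[:,1]/q[:,2]]
def st():
    s=status.sense();m=pose(s)[:3,:3]
    print('t',round(s['t'],2),'tcp',np.round(s['tcp_pos'],4),'x',np.round(m[:,0],3),'z',np.round(m[:,2],4),'zang',round(np.degrees(np.arctan2(m[1,2],m[0,2])),2),'F',np.round(s['force'],1),'gap',round(s['finger_gap'],3),'q',np.round(s['q'],2));return s
E
python3 - <<'E'
from h import *
s=st();print(np.round(pose(s)[:3,:3],3))
for n,pts in {'top':{'cover':(209,199,.004),'driver':(285,220,.026),'base':(355,207,.006),'cup':(291,141,.045),'jar':(424,215,.085),'tumb':(144,206,.045)},'scene':{'cover':(345,291,.004),'driver':(293,212,.026),'base':(229,180,.006)}}.items():
    c=(camera_params(n),camera_params(n)['extrinsics'])
    for k,v in pts.items(): print(n,k,cast(c,v[:2],v[2]).round(3))
E
```

```text
t 0.15 tcp [ 0.2727 -0.5617  0.2305] x [-0.     0.002 -1.   ] z [ 0.4366 -0.8997 -0.0017] zang -64.11 F [-0.4  0.1 -0.3] gap 0.998 q [-1.3   0.53  1.43 -0.    1.18 -0.18]
[[-0.     0.9    0.437]
 [ 0.002  0.437 -0.9  ]
 [-1.     0.    -0.002]]
top cover [[0.592 0.253 0.004]]
top driver [[ 0.521 -0.013  0.026]]
top base [[ 0.574 -0.257  0.006]]
top cup [[ 0.795 -0.029  0.045]]
top jar [[ 0.54  -0.474  0.085]]
top tumb [[0.557 0.464 0.045]]
scene cover [[0.596 0.256 0.004]]
scene driver [[ 0.527 -0.009  0.026]]
scene base [[ 0.577 -0.251  0.006]]
```

Request:
arm_command([
  [[0,20,-7,0],[0,40,-14,0],[0,45,-16,0],[0,45,-16,0],[0,45,-16,0],[0,45,-16,0],[0,45,-16,0],[0,45,-16,0.05],[0,40,-14,0.08],[0,30,-8,0.08]],
])

```text
t: 1.15
tcp_pos: [0.5772, -0.2643, 0.231]
tool_rot: [0.437, 0.557, -0.436, 0.556]
force: [-0.3, -0.1, -0.4]
finger_gap: 1.003
```

Request:
arm_command([
  [[0,0,0,0],[0,0,0,0],[0,0,0,0]],
])

```text
t: 1.45
tcp_pos: [0.575, -0.2678, 0.2309]
tool_rot: [0.436, 0.557, -0.436, 0.556]
force: [0.3, -0.0, -1.0]
finger_gap: 0.999
```

Run:
```python
from h import *
st();im,c=shot('wrist');np.savez('b.npz',E=c[1]);cv2.imwrite('pics/w1.png',im[:,:,::-1])
```

```text
t 1.45 tcp [ 0.575  -0.2678  0.2309] x [-0.001  0.    -1.   ] z [ 2.392e-01 -9.710e-01 -6.000e-04] zang -76.16 F [ 0.3 -0.  -1. ] gap 0.999 q [-0.61  0.54  1.41 -0.    1.19  0.72]
```

View pics/w1.png

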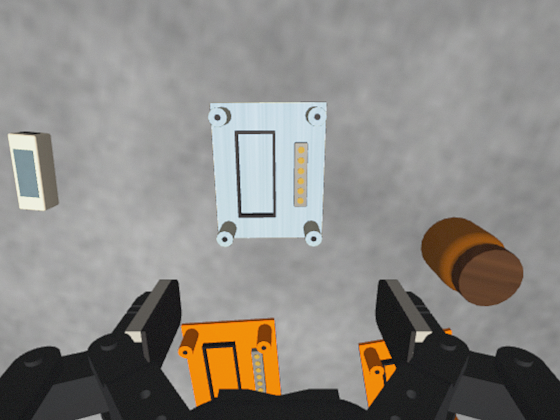

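The wrist view shows the base upright in the picture: posts near (217,118), (317,117), (225,239) and (313,239), bay around (255,173), and the terminals on the right. The driver is at (33,171).

```bash
cat >> h.py <<'E'
def blob(im,uv,r,lo=None,frac=.5):
    "centroid of the dark blob nearest uv within radius r"
    u,v=map(int,uv);g=cv2.cvtColor(im,cv2.COLOR_RGB2GRAY)[v-r:v+r+1,u-r:u+r+1].astype(float)
    t=g.min()+frac*(np.percentile(g,80)-g.min());n,l,s,ce=cv2.connectedComponentsWithStats((g<t).astype(np.uint8))
    i=1+np.argmin(np.linalg.norm(ce[1:]-r,axis=1));return ce[i]+[u-r,v-r],s[i,4]
def fit2(local,world):
    "yaw, origin of planar rigid fit, residuals mm"
    L=local-local.mean(0);W=world-world.mean(0)
    a=np.arctan2((L[:,0]*W[:,1]-L[:,1]*W[:,0]).sum(),(L*W).sum());M=np.array([[np.cos(a),-np.sin(a)],[np.sin(a),np.cos(a)]])
    o=world.mean(0)-M@local.mean(0);return a,o,1e3*(world-o-local@M.T)
POST=np.array([[-62,-47],[62,-47],[62,47],[-62,47]])/1e3
E
python3 - <<'E'
from h import *
im=cv2.imread('pics/w1.png')[:,:,::-1].copy();c=(camera_params('wrist'),np.load('b.npz')['E'])
px=[]
for p in [(313,239),(317,117),(217,118),(225,239)]:
    b,n=blob(im,p,5);px.append(b);print(p,b.round(1),n)
W=cast(c,px,.04)[:,:2];a,o,r=fit2(POST,W);print(np.degrees(a),o,r.round(1))
# bay: rib-enclosed floor
m=((im.max(2)<70)*255).astype(np.uint8);cs,h=cv2.findContours(m,cv2.RETR_CCOMP,cv2.CHAIN_APPROX_NONE)
for k,hh in zip(cs,h[0]):
    if cv2.contourArea(k)>1500 and 200<k[:,0,0].mean()<310 and k[:,0,1].mean()<240:
        rc=cv2.minAreaRect(k);B=cast(c,cv2.boxPoints(rc),.014 if hh[3]<0 else .006)
        print(hh[3],np.round(rc[0],1),'ctr',B.mean(0).round(4),'sides',np.linalg.norm(B[1]-B[0]).round(4),np.linalg.norm(B[2]-B[1]).round(4))
M=np.array([[np.cos(a),-np.sin(a)],[np.sin(a),np.cos(a)]]);print('bay pred',o+M@[0,.014])
g=cast(c,[[8,135],[38,136],[45,208],[20,210]],.026);print('driver top corners rough',g.round(3))
E
```

```text
(313, 239) [313.2 238.5] 18
(317, 117) [316.9 116.5] 27
(217, 118) [216.8 117.1] 25
(225, 239) [224.1 239. ] 20
14.09211866411448 [ 0.57639714 -0.25799647] [[ 0.  -0.1]
 [ 0.1 -0.1]
 [ 0.   0.1]
 [-0.1  0.1]]
bay pred [ 0.5729884  -0.24441779]
driver top corners rough [[ 0.557  0.004  0.026]
 [ 0.563 -0.025  0.026]
 [ 0.488 -0.034  0.026]
 [ 0.479 -0.008  0.026]]
```

Request:
arm_command([
  [[0,1,-20,0],[0,1,-40,0],[0,1,-45,0],[0,1,-45,0],[0,1,-40,0],[0,1,-35,0],[0,1,-22,0],[0,1,-10,0],[0,0,0,0],[0,0,0,0]],
])

```text
t: 2.5
tcp_pos: [0.5227, -0.0172, 0.2315]
tool_rot: [0.436, 0.556, -0.436, 0.557]
force: [0.1, -0.1, -0.6]
finger_gap: 0.998
```

Request:
arm_command([
  [[0,0,0,0],[0,0,0,0]],
])

```text
t: 2.7
tcp_pos: [0.5226, -0.0171, 0.2312]
tool_rot: [0.436, 0.556, -0.437, 0.556]
force: [-0.1, -1.0, -0.4]
finger_gap: 1.0
```

Run:
```python
from h import *
st();im,c=shot('wrist');np.savez('d.npz',E=c[1]);cv2.imwrite('pics/w2.png',im[:,:,::-1])
```

```text
t 2.7 tcp [ 0.5226 -0.0171  0.2312] x [ 0. -0. -1.] z [ 2.378e-01 -9.713e-01  3.000e-04] zang -76.24 F [-0.1 -1.  -0.4] gap 1.0 q [-0.25  0.39  1.69 -0.    1.06  1.08]
```

View pics/w2.png

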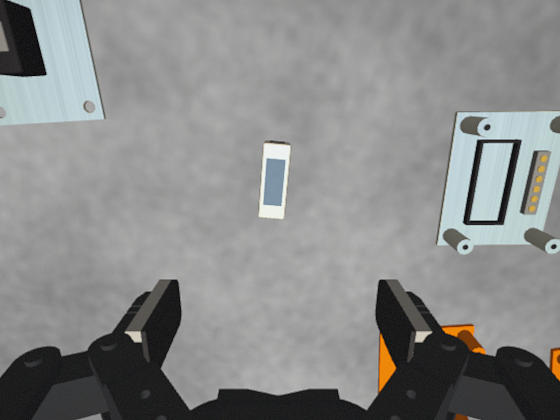

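The driver is at (275,180) with its blue label centred, and its dark far end face is at row 142. The cover corner is at upper left.

Run:
```python
from h import *
im=cv2.imread('pics/w2.png')[:,:,::-1].copy();c=(camera_params('wrist'),np.load('d.npz')['E'])
sub=im[120:240,240:310].astype(int)
for nm,m in (('white',(sub.min(2)>150)),('blue',(sub[:,:,2]-sub[:,:,0]>15))):
    cs,_=cv2.findContours(m.astype(np.uint8),cv2.RETR_EXTERNAL,cv2.CHAIN_APPROX_NONE);k=max(cs,key=cv2.contourArea)
    rc=cv2.minAreaRect(k);b=cv2.boxPoints(rc)+[240,120];B=cast(c,b,.026)
    e=[B[1]-B[0],B[2]-B[1]];e.sort(key=np.linalg.norm)
    print(nm,b.round(1).tolist(),'ctr',B.mean(0).round(4),'sides',[np.linalg.norm(x).round(4) for x in e],'ang',np.degrees(np.arctan2(e[1][1],e[1][0])))
```

```text
white [[240.0, 120.0], [309.0, 120.0], [309.0, 239.0], [240.0, 239.0]] ctr [ 0.521  -0.0149  0.026 ] sides [np.float64(0.0679), np.float64(0.1267)] ang -164.64616153500555
blue [[262.6, 204.2], [266.0, 157.6], [285.3, 159.1], [281.8, 205.7]] ctr [ 0.5216 -0.0141  0.026 ] sides [np.float64(0.0197), np.float64(0.0498)] ang 8.834282911257493
```

Request:
arm_command([
  [[0,0,0,0.087],[20,-1,-3,0],[40,0,0,0],[45,0,0,0],[40,0,0,0],[25,0,0,0],[15,0,0,0],[0,0,0,0],[0,0,0,0]],
], jaw=70)

```text
t: 3.65
tcp_pos: [0.521, -0.0135, 0.0463]
tool_rot: [0.46, 0.537, -0.46, 0.537]
force: [0.4, 0.5, 0.9]
finger_gap: 0.7
```

Run:
```python
from h import *
st()
im=cv2.imread('pics/w2.png')[:,:,::-1].copy();c=(camera_params('wrist'),np.load('d.npz')['E'])
sub=im[120:240,240:310].astype(int)
for t in (190,205):
    m=(sub.min(2)>t);cs,_=cv2.findContours(m.astype(np.uint8),cv2.RETR_EXTERNAL,cv2.CHAIN_APPROX_NONE);k=max(cs,key=cv2.contourArea)
    rc=cv2.minAreaRect(k);b=cv2.boxPoints(rc)+[240,120];B=cast(c,b,.026);print(t,B.mean(0),np.linalg.norm(B[1]-B[0]),np.linalg.norm(B[2]-B[1]),np.degrees(np.arctan2(*(B[1]-B[0])[1::-1])))
```

```text
t 3.65 tcp [ 0.521  -0.0135  0.0463] x [-0.  0. -1.] z [ 0.1537 -0.9881 -0.    ] zang -81.16 F [0.4 0.5 0.9] gap 0.7 q [-0.24  0.69  1.83 -0.    0.62  1.18]
190 [ 0.52155378 -0.01370147  0.026     ] 0.07851076000369765 0.025964145800573647 7.705553397742916
205 [ 0.52169532 -0.01412317  0.026     ] 0.07794152665570976 0.025782774168772088 8.509895702557758
```

Request:
arm_command([
  [[20,0,0,0],[12,0,0,0],[5,0,0,0],[0,0,0,0]],
])

```text
t: 4.05
tcp_pos: [0.5206, -0.0131, 0.0092]
tool_rot: [0.46, 0.537, -0.46, 0.537]
force: [-0.1, -0.8, 0.2]
finger_gap: 0.698
```

Request:
arm_command([
  [[0,0,0,0],[0,0,0,0],[0,0,0,0],[0,0,0,0],[0,0,0,0],[0,0,0,0],[0,0,0,0]],
], jaw=0, force=45)

```text
t: 4.75
tcp_pos: [0.5213, -0.0131, 0.0101]
tool_rot: [0.46, 0.537, -0.46, 0.538]
force: [-0.3, 0.6, 6.1]
finger_gap: 0.318
```

Request:
arm_command([
  [[-10,0,0,0],[-30,0,0,0],[-30,0,0,0],[-10,0,0,0],[0,0,0,0],[0,0,0,0]],
])

```text
t: 5.35
tcp_pos: [0.5201, -0.0129, 0.0888]
tool_rot: [0.46, 0.538, -0.46, 0.537]
force: [-0.4, 1.0, -0.4]
finger_gap: 0.32
```

Run:
```python
from h import *
st();im,c=shot('wrist');np.savez('g.npz',E=c[1]);cv2.imwrite('pics/w3.png',im[:,:,::-1])
```

```text
t 5.35 tcp [ 0.5201 -0.0129  0.0888] x [-0.001  0.    -1.   ] z [ 1.542e-01 -9.880e-01 -4.000e-04] zang -81.13 F [-0.4  1.  -0.4] gap 0.32 q [-0.24  0.61  1.81 -0.    0.72  1.18]
```

View pics/w3.png

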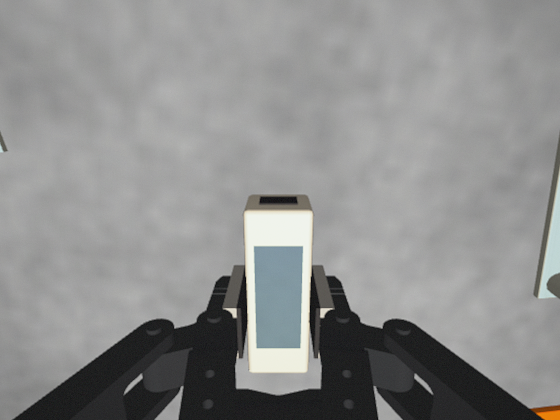

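The driver is held between the pads, label centred at (279,298), looking square. Now I compute its pose in the grip and the move to the bay.

Run:
```python
from h import *
im=cv2.imread('pics/w3.png')[:,:,::-1].copy();c=(camera_params('wrist'),np.load('g.npz')['E'])
sub=im.astype(int);m=(sub[:,:,2]-sub[:,:,0]>15);m[:,:230]=0;m[:,330:]=0
cs,_=cv2.findContours(m.astype(np.uint8),cv2.RETR_EXTERNAL,cv2.CHAIN_APPROX_NONE);k=max(cs,key=cv2.contourArea)
b=cv2.boxPoints(cv2.minAreaRect(k));B=cast(c,b,.0888+.016);print(b.round(1).tolist())
s=status.sense();T=pose(s)
L=[(T[:3,:3].T@(x-T[:3,3])*1e3).round(1) for x in B];print(L,np.mean(L,0).round(1))
e=max([B[1]-B[0],B[2]-B[1]],key=np.linalg.norm);y=np.degrees(np.arctan2(e[1],e[0]));print('yaw',y)
off=(B.mean(0)-T[:3,3])[:2]
R2=lambda d:np.array([[np.cos(d),-np.sin(d)],[np.sin(d),np.cos(d)]])
d=np.radians(14.09-8.87);tgt=np.array([.5730,-.2444])-R2(d)@off
z=np.radians(-81.13)+d;zz=np.array([np.cos(z),np.sin(z)]);yy=np.array([-zz[1],zz[0]])
D=(tgt-T[:2,3])*1e3;print('tgt',tgt,'after turn',-d,'y',D@yy,'z',D@zz)
```

```text
[[254.0, 247.0], [302.0, 247.0], [302.0, 347.0], [254.0, 347.0]]
[array([-16.5,  25. ,  -8.3]), array([-16.6,  25. ,  11.1]), array([-16.5, -24.1,  12.1]), array([-16.4, -24.1,  -9.5])] [-16.5   0.4   1.3]
yaw -169.90103795833113
tgt [ 0.57216564 -0.24319671] after turn -0.09110618695410401 y -5.273068484738508 z 236.15466613887563
```

Request:
arm_command([
  [[0,0,0,-0.091],[0,-1,20,0],[0,-1,40,0],[0,-1,45,0],[0,-1,45,0],[0,-1,40,0],[0,0,28,0],[0,0,18,0],[0,0,0,0],[0,0,0,0]],
])

```text
t: 6.4
tcp_pos: [0.5721, -0.2418, 0.088]
tool_rot: [0.435, 0.559, -0.435, 0.556]
force: [-0.0, 0.0, -1.6]
finger_gap: 0.315
```

Request:
arm_command([
  [[10,0,0,0],[20,0,0,0],[0,0,0,0],[0,0,0,0]],
])

```text
t: 6.8
tcp_pos: [0.5726, -0.2415, 0.0586]
tool_rot: [0.434, 0.559, -0.435, 0.557]
force: [-0.3, -0.4, -1.3]
finger_gap: 0.309
```

Run:
```python
from h import *
s=st();im,c=shot('wrist');np.savez('p.npz',E=c[1]);cv2.imwrite('pics/w4.png',im[:,:,::-1])
print((pose(s)[:3,:3].T@(np.r_[.5722,-.2432,.0161]-s['tcp_pos'])*1e3).round(1))
```

```text
t 6.8 tcp [ 0.5726 -0.2415  0.0586] x [-0.002  0.002 -1.   ] z [ 0.2447 -0.9696 -0.002 ] zang -75.83 F [-0.3 -0.4 -1.3] gap 0.309 q [-0.58  0.75  1.56  0.    0.83  0.74]
[42.5 -0.8  1.6]
```

View pics/w4.png

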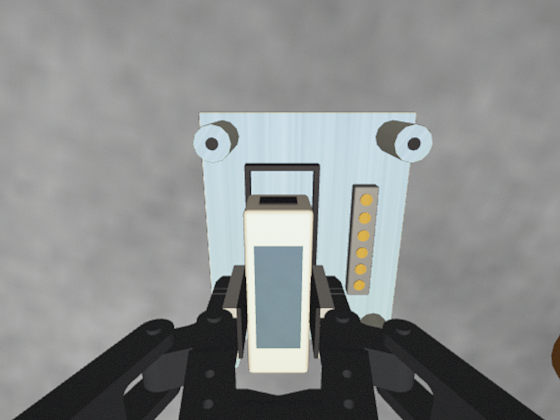

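The held driver is above the bay. The two far posts are at (212,144) and (414,144), and the bay's far rib is at row 167. I use these posts to check alignment.

Run:
```python
from h import *
im=cv2.imread('pics/w4.png')[:,:,::-1].copy();c=(camera_params('wrist'),np.load('p.npz')['E'])
px=[blob(im,p,9)[0] for p in [(414,144),(212,144)]];print(np.round(px,1))
W=cast(c,px,.04)[:,:2];a,o,r=fit2(POST[1:3],W);print(np.degrees(a),o,r.round(1).tolist())
M=np.array([[np.cos(a),-np.sin(a)],[np.sin(a),np.cos(a)]]);bay=o+M@[0,.014]
s=status.sense();T=pose(s);dr=cast(c,[[278,297]],T[2,3]+.016)[0]
print('bay',bay,'driver',dr,'delta tool',(T[:3,:3].T@np.r_[bay-dr[:2],0]*1e3).round(2))
```

```text
[[413.6 143.6]
 [211.3 143.5]]
14.100533253537433 [ 0.57658607 -0.25820833] [[0.0, -0.1], [-0.0, 0.1]]
bay [ 0.57317534 -0.24463015] driver [ 0.57477039 -0.24227697  0.07537556] delta tool [-0.   -2.12  1.89]
```

Request:
arm_command([
  [[0,-1.3,1.8,0],[12,0,0,0],[15,0,0,0],[8,0,0,0],[4,0,0,0],[2.5,0,0,0],[0,0,0,0],[0,0,0,0]],
])

```text
t: 7.65
tcp_pos: [0.5727, -0.2454, 0.018]
tool_rot: [0.435, 0.557, -0.435, 0.558]
force: [-0.0, 0.3, -0.9]
finger_gap: 0.316
```

Request:
arm_command([
  [[0,0,0,0],[0,0,0,0]],
])

```text
t: 7.85
tcp_pos: [0.5728, -0.2454, 0.0183]
tool_rot: [0.435, 0.557, -0.435, 0.558]
force: [0.2, 0.5, -1.7]
finger_gap: 0.317
```

Run:
```python
from h import *
for _ in range(2):
    s=st();im,c=shot('wrist')
np.savez('p2.npz',E=c[1]);cv2.imwrite('pics/w5.png',im[:,:,::-1])
print((pose(s)[:3,:3].T@(np.r_[.5722,-.2432,.0161]-s['tcp_pos'])*1e3).round(1))
```

```text
t 7.85 tcp [ 0.5728 -0.2454  0.0183] x [ 0.001 -0.    -1.   ] z [ 2.433e-01 -9.699e-01  6.000e-04] zang -75.92 F [ 0.2  0.5 -1.7] gap 0.317 q [-0.58  0.81  1.57  0.    0.76  0.74]
t 7.9 tcp [ 0.5727 -0.2454  0.0182] x [ 0.001 -0.    -1.   ] z [ 2.434e-01 -9.699e-01  5.000e-04] zang -75.91 F [ 0. -1. -1.] gap 0.316 q [-0.58  0.81  1.57 -0.    0.76  0.74]
[ 2.1  0.  -2.2]
```

View pics/w5.png

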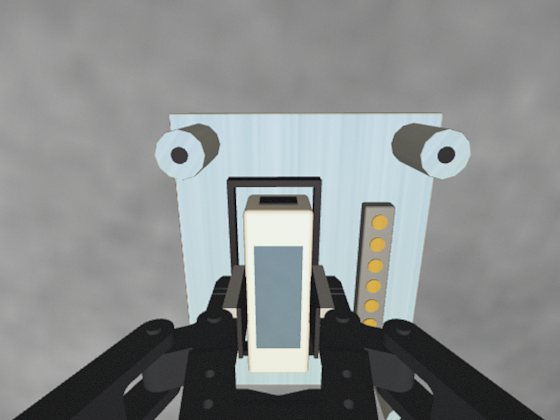

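The driver spans columns 245–313 and the ribs' inner edges 237–315, so it sits about 1.5 mm too far right. This agrees with the pose numbers, so I correct and lower it.

Request:
arm_command([
  [[0,0,-1.7,0],[1,0,0,0],[1,0,0,0],[0,0,0,0],[0,0,0,0]],
])

```text
t: 8.45
tcp_pos: [0.572, -0.2435, 0.0162]
tool_rot: [0.435, 0.558, -0.435, 0.557]
force: [-1.6, 0.3, 3.5]
finger_gap: 0.315
```

```bash
python3 -c "
from h import *
s=st();print((pose(s)[:3,:3].T@(np.r_[.5722,-.2432,.0161]-s['tcp_pos'])*1e3).round(1))"
```

```text
t 8.45 tcp [ 0.572  -0.2435  0.0162] x [-0.  0. -1.] z [ 2.434e-01 -9.699e-01 -2.000e-04] zang -75.92 F [-1.6  0.3  3.5] gap 0.315 q [-0.58  0.82  1.58  0.    0.75  0.74]
[ 0.1  0.2 -0.2]
```

Request:
arm_command([
  [[0,0,0,0],[0,0,0,0],[0,0,0,0],[0,0,0,0]],
], jaw=70)

```text
t: 8.85
tcp_pos: [0.5721, -0.2437, 0.0157]
tool_rot: [0.435, 0.557, -0.435, 0.558]
force: [-0.7, -0.9, 0.5]
finger_gap: 0.701
```

Request:
arm_command([
  [[-10,0,0,0],[-30,0,0,0],[-45,0,0,0],[-45,0,0,0],[-45,0,0,0],[-30,0,0,0],[-10,0,0,0],[0,0,0,0],[0,0,0,0]],
])

```text
t: 9.75
tcp_pos: [0.5711, -0.243, 0.2295]
tool_rot: [0.435, 0.558, -0.435, 0.557]
force: [0.5, -0.1, -0.8]
finger_gap: 0.702
```

Run:
```python
from h import *
s=st();im,c=shot('wrist');np.savez('r.npz',E=c[1]);cv2.imwrite('pics/w6.png',im[:,:,::-1])
cv2.imwrite('pics/w6c.png',cv2.resize(im[60:300,160:400,::-1],None,fx=2.4,fy=2.4))
px=[blob(im,proj(c,[[*(np.array([.5765,-.2581])+np.array([[.9699,-.2435],[.2435,.9699]])@p),.04]])[0].round(),6)[0] for p in POST]
W=cast(c,px,.04)[:,:2];a,o,r=fit2(POST,W);print(np.round(px,1).tolist(),np.degrees(a),o,r.round(1).tolist())
sub=im.astype(int);m=(sub[:,:,2]-sub[:,:,0]>15)&(sub[:,:,2]<170);m[:,:210]=0;m[:,330:]=0
cs,_=cv2.findContours(m.astype(np.uint8),cv2.RETR_EXTERNAL,cv2.CHAIN_APPROX_NONE);k=max(cs,key=cv2.contourArea)
B=cast(c,cv2.boxPoints(cv2.minAreaRect(k)),.032)
M=np.array([[np.cos(a),-np.sin(a)],[np.sin(a),np.cos(a)]])
print('label in base mm',((B[:,:2]-o)@M*1e3).round(1).tolist(),((B[:,:2]-o)@M*1e3).mean(0))
```

```text
t 9.75 tcp [ 0.5711 -0.243   0.2295] x [-0.002  0.001 -1.   ] z [ 0.2433 -0.9699 -0.002 ] zang -75.92 F [ 0.5 -0.1 -0.8] gap 0.702 q [-0.58  0.52  1.44 -0.    1.18  0.74]
[[337.1, 241.0], [344.3, 119.3], [244.0, 119.5], [247.9, 241.3]] 14.124112792658453 [ 0.57633471 -0.25811724] [[0.1, 0.0], [0.0, -0.2], [-0.0, 0.1], [-0.1, 0.1]]
label in base mm [[-217.7, 46.4], [-217.5, 44.9], [-241.9, 43.3], [-242.1, 44.8]] [-229.79641868   44.87774867]
```

View pics/w6c.png

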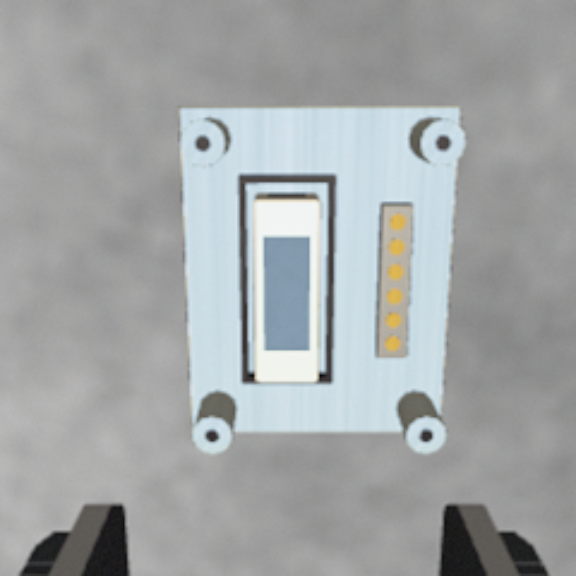

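The driver lies inside the ribs with a gap all round; allowing for parallax, it is centred. I verify that numerically while moving to the cover.

Request:
arm_command([
  [[0,5,-20,0],[0,14,-45,0],[0,14,-47,0],[0,14,-47,0],[0,14,-47,0],[0,14,-47,0],[0,14,-47,0],[0,14,-47,0],[0,14,-47,0],[0,12,-42,0]],
], jaw=80)

```text
t: 10.8
tcp_pos: [0.589, 0.2142, 0.229]
tool_rot: [0.434, 0.559, -0.435, 0.557]
force: [0.7, 0.1, 0.2]
finger_gap: 0.795
```

Request:
arm_command([
  [[0,8,-28,0],[0,3,-12,0],[0,0,0,0],[0,0,0,0],[0,0,0,0]],
])

```text
t: 11.3
tcp_pos: [0.5919, 0.2504, 0.2304]
tool_rot: [0.435, 0.557, -0.436, 0.557]
force: [0.3, 0.4, 0.2]
finger_gap: 0.801
```

Run:
```python
from h import *
c0=(camera_params('wrist'),np.load('r.npz')['E']);im=cv2.imread('pics/w6.png')[:,:,::-1].copy()
sub=im.astype(int);m=np.zeros(im.shape[:2],np.uint8);m[150:215,262:300]=(sub.max(2)<185)[150:215,262:300]
cs,_=cv2.findContours(m,cv2.RETR_EXTERNAL,cv2.CHAIN_APPROX_NONE);k=max(cs,key=cv2.contourArea)
B=cast(c0,cv2.boxPoints(cv2.minAreaRect(k)),.032)[:,:2];a=np.radians(14.1);M=np.array([[np.cos(a),-np.sin(a)],[np.sin(a),np.cos(a)]])
l=(B-[.5764,-.2581])@M*1e3;print('label in base mm',l.round(1).tolist(),l.mean(0))
s=st();im,c=shot('wrist');np.savez('c.npz',E=c[1]);cv2.imwrite('pics/w7.png',im[:,:,::-1])
```

```text
label in base mm [[23.4, 23.2], [23.4, 5.2], [-24.6, 4.8], [-24.6, 23.6]] [-0.61177833 14.21466881]
t 11.3 tcp [0.5919 0.2504 0.2304] x [-0.001 -0.001 -1.   ] z [ 2.415e-01 -9.704e-01  5.000e-04] zang -76.03 F [0.3 0.4 0.2] gap 0.801 q [ 0.23  0.55  1.39 -0.    1.2   1.55]
```

View pics/w7.png

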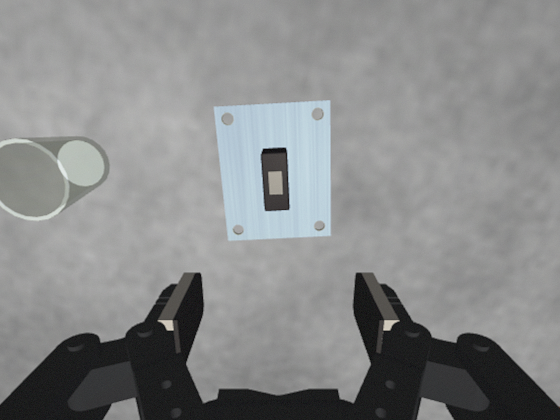

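The driver is confirmed at (-0.6, 14.2) mm in the base. The cover has holes near (227,119), (318,114), (238,230) and (319,226), and its housing is near (275,179). Measure these.

```bash
cat >> h.py <<'E'
def holes(im,guess,r=9):
    out=[]
    for u,v in guess:
        u,v=int(u),int(v);p=im[v-r:v+r+1,u-r:u+r+1].astype(float);m=((p[:,:,2]-p[:,:,0])<12).astype(np.uint8)
        n,l,s,ce=cv2.connectedComponentsWithStats(m);i=1+np.argmin(np.linalg.norm(ce[1:]-r,axis=1));out.append([*(ce[i]+[u-r,v-r]),s[i,4]])
    return np.array(out)
E
python3 - <<'E'
from h import *
im=cv2.imread('pics/w7.png')[:,:,::-1].copy();c=(camera_params('wrist'),np.load('c.npz')['E'])
h=holes(im,[(319,226),(318,114),(227,119),(238,230)]);print(h.round(1).tolist())
for z in(.004,.002):
    a,o,r=fit2(POST,cast(c,h[:,:2],z)[:,:2]);print(z,np.degrees(a),o,r.round(1).tolist())
m=np.zeros(im.shape[:2],np.uint8);m[140:215,255:295]=(im.max(2)<90)[140:215,255:295]
cs,_=cv2.findContours(m,cv2.RETR_EXTERNAL,cv2.CHAIN_APPROX_NONE);k=max(cs,key=cv2.contourArea);b=cv2.boxPoints(cv2.minAreaRect(k));print('housing',b.round(1).tolist())
s=status.sense();T=pose(s);print('turn',np.radians(T and 0) if 0 else '', 'tool delta',(T[:3,:3].T@np.r_[o-T[:2,3],0]*1e3).round(1))
E
```

```text
[[319.1, 225.4, 87.0], [317.4, 113.6, 118.0], [227.2, 118.4, 118.0], [237.7, 229.5, 86.0]]
0.004 16.919802503921925 [0.59437908 0.25277551] [[0.1, -0.1], [0.1, -0.0], [0.1, -0.0], [-0.2, 0.1]]
0.002 16.919802503921932 [0.59396344 0.25268875] [[-0.2, -0.4], [0.5, -0.2], [0.3, 0.3], [-0.6, 0.2]]
housing [[260.29998779296875, 148.89999389648438], [285.79998779296875, 147.10000610351562], [290.1000061035156, 208.89999389648438], [264.6000061035156, 210.60000610351562]]
turn  tool delta [-0.   2.3 -1.8]
```

Request:
arm_command([
  [[0,0,0,-0.0515],[20,2.4,-2.5,0],[40,0,0,0],[45,0,0,0],[40,0,0,0],[20,0,0,0],[0,0,0,0],[0,0,0,0]],
])

```text
t: 12.15
tcp_pos: [0.5944, 0.2543, 0.0662]
tool_rot: [0.421, 0.568, -0.421, 0.568]
force: [0.0, -0.2, 1.0]
finger_gap: 0.799
```

```bash
python3 -c "
from h import *
s=st();print((pose(s)[:3,:3].T@(np.r_[.5944,.2528,.010]-s['tcp_pos'])*1e3).round(1))"
```

```text
t 12.15 tcp [0.5944 0.2543 0.0662] x [ 0.  0. -1.] z [ 2.914e-01 -9.566e-01  1.000e-04] zang -73.06 F [ 0.  -0.2  1. ] gap 0.799 q [ 0.23  0.76  1.49 -0.    0.88  1.51]
[56.2 -0.4  1.4]
```

Request:
arm_command([
  [[20,0,0,0],[20,0,0,0],[11,0,0,0],[5,0,0,0],[0,0,0,0],[0,0,0,0]],
])

```text
t: 12.75
tcp_pos: [0.5945, 0.2554, 0.0109]
tool_rot: [0.421, 0.568, -0.42, 0.569]
force: [-0.8, -0.4, 0.4]
finger_gap: 0.8
```

Request:
arm_command([
  [[0,0,0,0],[0,0,0,0],[0,0,0,0],[0,0,0,0],[0,0,0,0],[0,0,0,0],[0,0,0,0],[0,0,0,0]],
], jaw=0, force=90)

```text
t: 13.55
tcp_pos: [0.5942, 0.2552, 0.0107]
tool_rot: [0.421, 0.568, -0.42, 0.569]
force: [0.4, -1.2, 5.9]
finger_gap: 0.29
```

Request:
arm_command([
  [[-5,0,0,0],[-20,0,0,0],[-35,0,0,0],[-40,0,0,0],[-30,0,0,0],[-10,0,0,0],[0,0,0,0],[0,0,0,0]],
])

```text
t: 14.35
tcp_pos: [0.5921, 0.2549, 0.1479]
tool_rot: [0.419, 0.569, -0.421, 0.568]
force: [-0.4, -0.0, -2.8]
finger_gap: 0.29
```

Run:
```python
from h import *
s=st();im,c=shot('wrist');np.savez('cg.npz',E=c[1]);cv2.imwrite('pics/w8.png',im[:,:,::-1])
```

```text
t 14.35 tcp [0.5921 0.2549 0.1479] x [-0.004 -0.001 -1.   ] z [ 2.929e-01 -9.561e-01 -3.000e-04] zang -72.97 F [-0.4 -0.  -2.8] gap 0.29 q [0.23 0.65 1.45 0.   1.04 1.51]
```

View pics/w8.png

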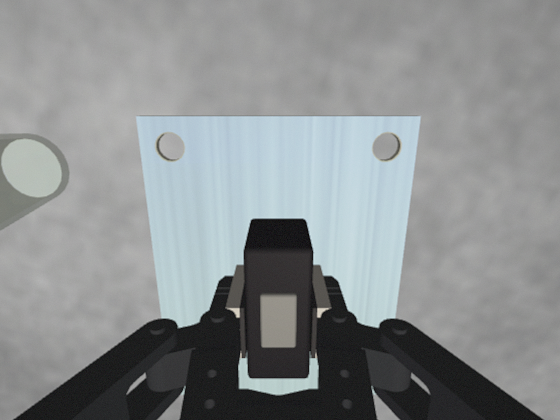

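The cover is held level, with the two far holes at (386,147) and (171,147). Next I compute the cover pose in the tool frame and the target.

```bash
cat >> h.py <<'E'
def coverpose(im,c,s,g,r=18):
    T=pose(s);h=holes(im,g,r);zt=T[2,3]-.0107+.004
    W=cast(c,h[:,:2],zt-.001)[:,:2];a,o,res=fit2(POST[1:3],W);print('holes',h.round(1).tolist(),'sep',np.linalg.norm(W[0]-W[1]).round(4),'yaw',np.degrees(a).round(2),'ctr',o.round(4),'tool off',(T[:3,:3].T@np.r_[o-T[:2,3],0]*1e3).round(1));return a,o
E
python3 - <<'E'
from h import *
im=cv2.imread('pics/w8.png')[:,:,::-1].copy();c=(camera_params('wrist'),np.load('cg.npz')['E']);s=status.sense();T=pose(s)
a,o=coverpose(im,c,s,[(386,147),(171,147)])
d=np.radians(14.1)-a;off=o-T[:2,3];R2=np.array([[np.cos(d),-np.sin(d)],[np.sin(d),np.cos(d)]])
tgt=np.array([.5764,-.2581])-R2@off;z=np.arctan2(T[1,2],T[0,2])+d;zz=np.array([np.cos(z),np.sin(z)]);yy=np.array([-zz[1],zz[0]]);D=(tgt-T[:2,3])*1e3
print('tcp tgt',tgt,'turn',-d,'y',D@yy,'z',D@zz)
E
```

```text
holes [[386.5, 146.4, 709.0], [169.4, 146.5, 713.0]] sep 0.0949 yaw 17.0 ctr [0.5921 0.2537] tool off [-0.  -0.   1.2]
tcp tgt [ 0.57615571 -0.25696428] turn 0.05067042509706224 y -140.1065936474006 z 492.48861431515604
```

Request:
arm_command([
  [[0,0,0,0.0507],[0,-5,17,0],[0,-10,35,0],[0,-12,42,0],[0,-12,42,0],[0,-12,42,0],[0,-12,42,0],[0,-12,42,0],[0,-12,42,0],[0,-12,42,0]],
])

```text
t: 15.4
tcp_pos: [0.5803, -0.1068, 0.1483]
tool_rot: [0.434, 0.559, -0.435, 0.557]
force: [0.3, -0.1, -3.0]
finger_gap: 0.294
```

Request:
arm_command([
  [[0,-12,42,0],[0,-12,42,0],[0,-10,35,0],[0,-7,25,0],[0,0,0,0],[0,0,0,0],[0,0,0,0],[0,0,0,0]],
])

```text
t: 16.2
tcp_pos: [0.577, -0.2527, 0.1493]
tool_rot: [0.434, 0.559, -0.434, 0.557]
force: [-0.4, 0.5, -2.7]
finger_gap: 0.288
```

```bash
python3 -c "
from h import *
s=st();print((pose(s)[:3,:3].T@(np.r_[.5762,-.2570,.0657]-s['tcp_pos'])*1e3).round(1))
im,c=shot('wrist');cv2.imwrite('pics/w9.png',im[:,:,::-1]);coverpose(im,c,s,[(386,147),(171,147)])"
```

```text
t 16.2 tcp [ 0.577  -0.2527  0.1493] x [-0.001  0.001 -1.   ] z [ 0.2456 -0.9694 -0.0014] zang -75.78 F [-0.4  0.5 -2.7] gap 0.288 q [-0.59  0.63  1.49  0.    1.02  0.73]
[83.6 -1.7  4.1]
holes [[386.5, 146.5, 706.0], [169.3, 146.5, 710.0]] sep 0.0947 yaw 14.18 ctr [ 0.5771 -0.2539] tool off [-0.  -0.2  1.1]
```

Request:
arm_command([
  [[10,-1.7,4,0],[20,0,0,0],[20,0,0,0],[8,0,0,0],[0,0,0,0],[0,0,0,0],[0,0,0,0]],
])

```text
t: 16.95
tcp_pos: [0.5776, -0.2589, 0.0929]
tool_rot: [0.435, 0.557, -0.435, 0.559]
force: [0.5, 0.4, -2.1]
finger_gap: 0.288
```

```bash
python3 -c "
from h import *
s=st();print((pose(s)[:3,:3].T@(np.r_[.5762,-.2570,.0657]-s['tcp_pos'])*1e3).round(1))"
```

```text
t 16.95 tcp [ 0.5776 -0.2589  0.0929] x [ 0.002 -0.001 -1.   ] z [ 0.2443 -0.9697  0.0017] zang -75.86 F [ 0.5  0.4 -2.1] gap 0.288 q [-0.6   0.71  1.52 -0.    0.91  0.73]
[27.2 -0.9 -2.2]
```

Request:
arm_command([
  [[5,-1,-2,0],[8,0,0,0],[8,0,0,0],[5,0,0,0],[0,0,0,0],[0,0,0,0],[0,0,0,0],[0,0,0,0]],
])

```text
t: 17.75
tcp_pos: [0.5756, -0.2569, 0.0661]
tool_rot: [0.435, 0.557, -0.435, 0.558]
force: [-0.1, 0.3, -3.1]
finger_gap: 0.289
```

```bash
python3 -c "
from h import *
s=st();print((pose(s)[:3,:3].T@(np.r_[.5762,-.2570,.0657]-s['tcp_pos'])*1e3).round(1))
im,c=shot('wrist');np.savez('f.npz',E=c[1]);cv2.imwrite('pics/w10.png',im[:,:,::-1])
coverpose(im,c,s,[(386,147),(171,147)])
cv2.imwrite('pics/w10c.png',cv2.resize(im[90:200,120:440,::-1],None,fx=2.5,fy=2.5))"
```

```text
t 17.75 tcp [ 0.5756 -0.2569  0.0661] x [ 0.001 -0.    -1.   ] z [ 2.441e-01 -9.698e-01  6.000e-04] zang -75.87 F [-0.1  0.3 -3.1] gap 0.289 q [-0.6   0.75  1.54 -0.    0.85  0.73]
[0.4 0.6 0.3]
holes [[391.4, 149.3, 332.0], [166.5, 147.9, 423.0]] sep 0.0983 yaw 13.72 ctr [ 0.5748 -0.2584] tool off [ 0.  -1.1  1.3]
```

View pics/w10c.png

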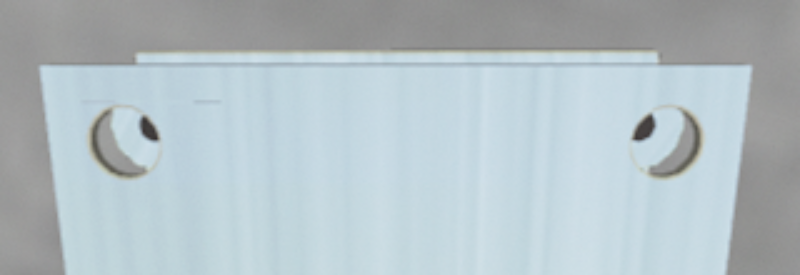

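The threaded holes show through both far holes, symmetric about the middle, so the lateral and yaw alignment is good. I make one composite check of depth and height: a wrist and scene overlay of where the cover's holes and posts should be.

Run:
```python
from h import *
im=cv2.imread('pics/w10.png');c=(camera_params('wrist'),np.load('f.npz')['E'])
sc,cs=shot('scene');sc=sc[:,:,::-1].copy();cv2.imwrite('pics/s10.png',sc)
a=np.radians(14.1);M=np.array([[np.cos(a),-np.sin(a)],[np.sin(a),np.cos(a)]]);o=np.array([.5764,-.2581])
t=np.linspace(0,2*np.pi,40)
def ring(p,r,z):return np.c_[o+M@p+r*np.c_[np.cos(t),np.sin(t)],np.full(40,z)]
box=np.array([[-75,-60],[75,-60],[75,60],[-75,60],[-75,-60]])/1e3
def draw(img,cam,x0,y0,w,h,k):
    q=cv2.resize(img[y0:y0+h,x0:x0+w],None,fx=k,fy=k,interpolation=cv2.INTER_CUBIC)
    def pl(P,col):cv2.polylines(q,[np.round(((proj(cam,P)-[x0,y0]+.5)*k-.5)*8).astype(np.int32)],False,col,1,cv2.LINE_AA,3)
    for p in POST: pl(ring(p,.006,.059),(0,0,255));pl(ring(p,.003,.04),(0,200,0))
    pl(np.c_[o+box@M.T,np.full(5,.059)],(0,0,255));pl(np.c_[o+box@M.T,np.full(5,.055)],(255,0,255));return q
A=draw(im,c,120,100,320,85,2.5);B=draw(sc,cs,185,130,90,90,4)
B2=cv2.resize(sc[130:220,185:275],None,fx=4,fy=4,interpolation=cv2.INTER_CUBIC)
out=np.zeros((A.shape[0]+B.shape[0],800,3),np.uint8);out[:A.shape[0],:A.shape[1]]=A;out[A.shape[0]:,:360]=B;out[A.shape[0]:,400:760]=B2
cv2.imwrite('pics/chk.png',out);print(out.shape);st()
# plate far-edge pixels in wrist picture: width of far edge vs 120 mm
g=cv2.cvtColor(im,cv2.COLOR_BGR2GRAY)
print('pred far corners',proj(c,np.c_[o+box[1:3]@M.T,np.full(2,.059)]).round(1).tolist())
```

```text
(572, 800, 3)
t 17.85 tcp [ 0.5755 -0.2568  0.0661] x [ 0. -0. -1.] z [ 2.441e-01 -9.698e-01  4.000e-04] zang -75.87 F [ 0.5 -0.6 -3.7] gap 0.29 q [-0.6   0.75  1.54  0.    0.85  0.73]
pred far corners [[420.6, 113.8], [136.2, 113.9]]
```

View pics/chk.png

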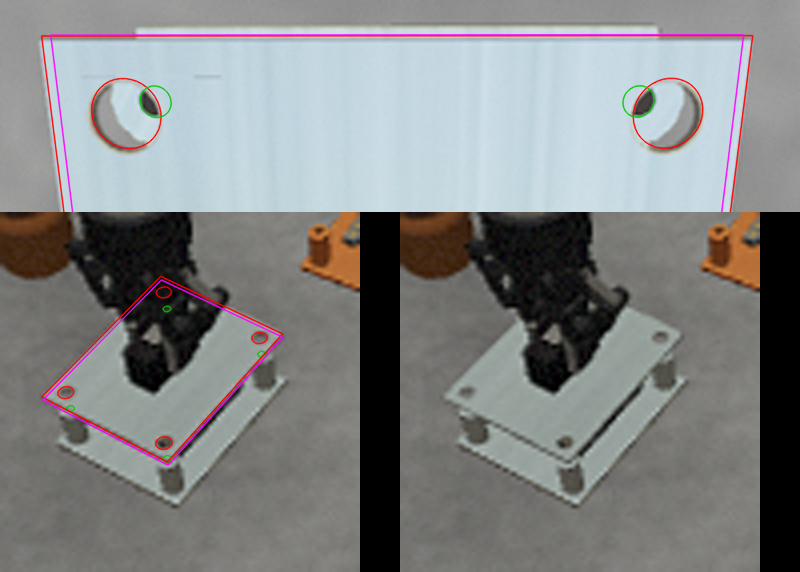

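The overlays agree to about 1 px, or 0.5 mm: hole rims and plate outline in both views at plate-top height 59 mm, and the threads where predicted. The arm is still, so I hand in.

```bash
python3 -c "
from h import *
from station import ticket
st();print(ticket.sign_off())"
```

```text
t 17.85 tcp [ 0.5755 -0.2568  0.0661] x [ 0. -0. -1.] z [ 2.441e-01 -9.698e-01  4.000e-04] zang -75.87 F [ 0.5 -0.6 -3.7] gap 0.29 q [-0.6   0.75  1.54  0.    0.85  0.73]
the job is handed in; nothing more can be done
None
```

The lamp driver is lying flat in the ribbed bay, released. The cover is held by its housing about 15 mm above the posts. I handed the job in at 17.85 s; no verdict is reported.

- **Driver:** after release, its label measured (-0.6, 14.2) mm in the base frame, against (0, 14) for the bay centre, with a gap to the ribs all round.
- **Cover:** the outline and hole rims matched the prediction for an underside at 55 mm to about 1 px (0.5 mm) in both the wrist and scene views. The threaded holes showed through the two far screw holes, symmetric left to right. The tool reads within about 0.1° of vertical. It carries about 3 N, which is the cover's weight.
- **Checks that disagreed:**
    - The far hole spacing came out at 94.7–94.9 mm instead of 94, which could mean the cover sits 1–2 mm higher than assumed. The overlays did not show that.
    - The last automatic hole fit, with the cover over the posts, was spoilt by the light post tops behind the holes (98 mm spacing). I ignored it and used the overlays.
    - The final position was about 0.5 mm off along the base's long side, and I left it.
- **Others:** no move went near the cup, tumbler or jar. I did not re-measure them at the end.

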